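# Hang the mini drill on the balancer arm

### The job

Lift the mini drill out of its bench rest and hang it on the spring-balanced arm: slide its barrel into the open fork from the front, let the collar drop fully into the round recess, and ease the drill down with the arm as it sinks. Let go only when the arm alone carries the whole weight and stands still, so that it neither drops nor springs up as you release it. Never force the fork, and leave the bottles standing round about where they are.

Things in the scene. Friction and masses are not known exactly. Their poses are not given: they have to be found in the camera images.
- drill_centre (a point): Mini drill, 160 mm long, standing nose down: white barrel 30 mm thick below, steel collar, black ribbed rubber grip above. This point is on its axis half-way up (80 mm above the tip of the bit); z runs up its axis. Its weight is not known beforehand, 0.33 to 0.85 kg: feel it when lifting.
- drill_grip (a point): Middle of the drill's black rubber grip, on its axis, 122 mm above the tip of the bit (37 mm above drill_collar), the place to take it from above. Grip 38 mm in diameter from 22 mm below to 28 mm above this point; the drill ends 38 mm above it; the collar's top face (56 mm wide) lies 27 mm below it.
- drill_collar (a point): Middle of the collar's underside, on the drill's axis, 85 mm above the tip of the bit. The collar is a boss 44 mm in diameter (6 mm high, chamfered below to 41 mm) under a flange 56 mm in diameter, 4 mm thick. With the collar home in the fork this point coincides with fork_seat.
- rest_mouth (a point): Black round bench rest, fixed to the bench, 88 mm in diameter at the foot; this point is the middle of its open mouth, 70 mm above the bench. The drill stands 54 mm deep in it with about 2 mm of play; it lifts out straight up.
- fork_seat (a point): Orange open fork, 64 mm wide, at the end of the arm, always level. This point: middle of its round 48 mm recess, on the 6 mm thick ledge that carries the collar's boss. x points out of the mouth, away from the column. Slot 34 mm wide, open to +x; tines end 25 mm before this point. A rim 6 mm above the ledge closes back and sides: the collar enters above it, then drops in and cannot slide out.
- shoulder (a point): Upper shoulder pivot of the arm, 160 mm above the bench, 30 mm out from the column's axis. The two parallel links are 200 mm long; fork_seat lies 64 mm farther out than their outer pivot and 16 mm above it, so it sinks on an arc of 200 mm radius and stays level.
- lift (a joint): How far the arm has sunk (rad): 0 unloaded at its upper stop (links sloping up 15 degrees), 0.26 links level, 0.56 lower stop. A spring carries it: it starts to sink at about 1.8 N on the fork and then sinks about 16 mm for each further newton; damped, it takes about a second to settle. The drill's weight sinks it by 20 to 100 mm.
- swing (a joint): Turn of the arm about the upright column (rad): 0 with the arm pointing to the robot's right (-y), growing anticlockwise seen from above. Light friction holds it; a sideways push of about 0.2 N at the fork turns it.
- fork: The fork with the end block of the arm, origin at the block's upper pivot, 64 mm behind and 16 mm below fork_seat.
- drill: The mini drill, origin at the tip of its bit, z up its axis.
- cyano_blue: white glue bottle with blue nozzle, 30 x 30 x 90 mm, standing on the bench, origin in its underside; leave alone
- cyano_pink: white glue bottle with pink nozzle, 27 x 28 x 78 mm, standing on the bench, origin in its underside; leave alone
- paint_05: green paint bottle with black cap, 33 x 34 x 70 mm, standing on the bench, origin in its underside; leave alone
- paint_08: pale grey paint jar with black cap, 39 x 39 x 60 mm, standing on the bench, origin in its underside; leave alone
Mind the look-alikes: they are no part of the job. What is shaped like the drill but green is not meant.

How it is judged (in metres and radians):
On the way, in this order (a step that is already met when the one before it is completed fails the run):
1. the drill is out of its rest, held (z of drill_collar in the frame of rest_mouth above 0.06 m and contact force between the fingers and drill above 0.5 N), for 0.2 s.
2. the collar is home in the fork's recess while the drill is still held, and the arm has begun to sink (distance between drill_collar and fork_seat below 0.005 m and contact force between the fingers and drill above 0.5 N and value of joint lift above 0.04 rad), for 0.2 s.
At the end, for the whole second after the job is handed in: The drill hangs upright (within 5 degrees) in the fork with its collar home in the recess (collar point within 5 mm of fork_seat), released, the arm sunk under its weight and at rest (under 0.03 rad/s) (distance between drill_collar and fork_seat below 0.005 m and angle between drill_centre's own z axis and vertical below 0.09 rad and value of joint lift above 0.04 rad and velocity of joint lift between -0.03 and 0.03 rad/s and linear speed of drill below 0.02 m/s); the robot touches nothing.
It fails at once if let go before the arm had settled: the arm drops or springs up (faster than 0.25 rad/s, 50 mm/s at the fork) while the drill is not held (contact force between the fingers and drill below 0.05 N and (velocity of joint lift above 0.25 rad/s or velocity of joint lift below -0.25 rad/s)).
It fails at once if the fork is forced: more than 20 N between the drill and the fork (contact force between drill and fork above 20 N).
It fails at once if the robot itself pushes the fork with more than 10 N (contact force between any of the arm, the fingers and fork above 10 N).
It fails at once if the drill is dropped or tipped more than 25 degrees (angle between drill_centre's own z axis and vertical above 0.44 rad).
It fails at once if a bottle is displaced by more than 15 mm (distance of any of cyano_blue, cyano_pink, paint_05, paint_08 from where it was at the start of the episode above 0.015 m).
It also fails if it takes over 61 s, if anything falls off the work surface, if the arm or the gripper's body presses on something with over 40 N, if the wrist force passes 120 N, or if a joint passes its speed limit or range.

### The arm

A 7-joint arm with a two-finger parallel gripper is mounted at the origin on a cart in front of the work surface, level with it; the furniture and walls round the work are solid. World frame = base frame: x ahead of the robot, y to its left, z up, the work surface at z = 0. Lengths are in m, angles in degrees, forces in N, time in s.
With the tool pointing down it reaches from about 0.425 to 0.875 m from the base axis. Payload 4.7 kg.
Tool frame: the origin (TCP) lies midway between the tips of the shut fingers; the grasp point (between the pads) lies 19 mm behind it; z points along the fingers, y is the direction in which the jaws open and shut (so a half turn about z gives the same grasp; the last joint's range is limited). The gripper opens to 87 mm and grips with 3 to 60 N. Pads are 19 mm wide; open, the fingers measure 117 mm over their backs; the gripper's body (75 mm by 190 mm) begins 51 mm behind the grasp point.
Start: joints at [75.006, 18.392, -4.016, 83.108, 1.295, 78.541, -3.26], TCP at [0.177, -0.625, 0.223] pointing down, gripper open.
Joint ranges: [-163.93, 163.93], [-17.29, 119.83], [-79.2, 71.16], [3.27, 140.29], [-89.18, 269.18], [5.43, 117.66], [-154.24, 154.24]. Speed limits (degrees/s): [147.25, 147.25, 180, 180, 180, 180, 180].

### API

Orientations are given as [roll, pitch, yaw] about the fixed x, y, z axes, in that order (R = Rz(yaw) Ry(pitch) Rx(roll)).
In Python, from cell import env gives the robot as it stands. The module is installed in compiled form; this text tells all that it offers.
- The arm moves only by the tool servo_tool, never from a script. Its argument "plan" is a list of rows, each a list of 3 entries, a list of its own where there are three numbers: the opening, from 0 (shut) to 1 (fully open), then the shift along the tool's x, y, z in cm, then the turn, a rotation vector about the tool's x, y, z in degrees. A call has 1 to 20 rows; each row shifts and turns the pose as measured when the row begins, along the tool's axes as they then stand; what a row does not reach is not made up. A row lasts 1/12 s, in which the tool goes at most 41.7 mm and 7.16 degrees, less where a joint would pass 70% of its speed; a pose out of reach is approached as far as the arm can. A call is refused whole if a number of a shift passes 4.17 or a number of a turn 7.16, either way. A call with a gripper value outside its range is refused whole. The fingers move at their own pace and stop on an object; "force" is the grip in N (left out, the last holds). Time passes only in rows, so rows that do not move let the fingers close. It gives the time, the measured TCP pose, the force and the opening at its end, in the units of the state.
- env.get_obs(): the state, without advancing time (a new reading comes with each control period).
- env.read_camera(name): name is "scene" or "top"; returns a dict with "image" (384x512x3 uint8, blue, green, red), "fx", "fy", "cx", "cy" (pixels), "rvec" (rotation vector, rad) and "tvec" (3), from world to camera coordinates, as OpenCV has them. Camera axes: x right, y down, z forward; pixel columns grow to the right and rows downward; lengths in m; the calibration is good to about 2 mm. A picture is of the moment at which its call begins. There is no depth.
- env.sign_off(): hands the job in, once; it reports no verdict.
The state is a dict: "time_s": time; "qpos": joint angles; "joint_velocities": joint speeds; "effort": joint torques, N m; "tool_pos": TCP position; "tool_rot": TCP orientation; "force": force on the tool from outside, world axes, zero at the start; "wrist_torque": the same for the moment, N m; "grip_width": finger opening in m.
Only numpy, scipy, OpenCV 4.12 (cv2) and the standard library are available. Lean on these libraries where they do the work, as an engineer would, in place of code of your own. Each camera call takes 0.05 s, during which the arm holds its last target. There are 200 camera calls.

## Working session

There is one attempt and no reset: what is moved stays moved. The work goes in short steps, Python scripts to look and compute and a tool call to move; the robot and the scene stay as the last step left them, time stands still between calls to the robot, and variables do not carry over. Pictures are saved under pics/ and viewed, about 8 in all and at most 12, crops included, and the job is handed in when it is done.

Besides the shell and the picture viewer there is one more tool, called after ">>>" by a JSON object that holds its "method" and its "body". servo_tool: Moves the arm, as the interface text tells. Its arguments: {"type":"object","properties":{"plan":{"type":"array"},"force":{"type":"number"}},"required":["plan"]}

```bash
mkdir -p pics
cat > h.py <<'E'
import cv2,numpy as np
from cell import env
def cam(n):
    d=env.read_camera(n); R=cv2.Rodrigues(np.array(d["rvec"],float))[0]; t=np.array(d["tvec"],float).ravel()
    return d,R,t
def ray(c,u,v):
    d,R,t=c; r=R.T@np.array([(u-d["cx"])/d["fx"],(v-d["cy"])/d["fy"],1]); return -R.T@t,r/np.linalg.norm(r)
def onz(c,u,v,z):
    o,r=ray(c,u,v); return o+r*(z-o[2])/r[2]
def proj(c,p):
    d,R,t=c; q=R@np.array(p,float)+t; return np.array([d["fx"]*q[0]/q[2]+d["cx"],d["fy"]*q[1]/q[2]+d["cy"]])
def tri(a,b):
    (o1,r1),(o2,r2)=a,b; A=np.stack([r1,-r2],1); s=np.linalg.lstsq(A,o2-o1,rcond=None)[0]
    p,q=o1+r1*s[0],o2+r2*s[1]; return (p+q)/2,np.linalg.norm(p-q)
E
python3 - <<'E'
from h import *
for n in("scene","top"):
    c=cam(n); cv2.imwrite(f"pics/{n}0.png",c[0]["image"]); print(n,-c[1].T@c[2],c[0]["fx"]); np.save(n+"0.npy",c[0]["image"])
print(env.get_obs())
E
```

```text
scene [ 0.76319165 -0.92045707  0.5714654 ] 353.2319152068905
top [ 0.47957323 -0.19692301  1.06121076] 365.1354610956711
{'time_s': 0.1, 'qpos': array([75.0082525 , 18.43718436, -4.01414917, 83.16638675,  1.29547362,
       78.54037273, -3.26105277]), 'joint_velocities': array([-0.03685965, -0.05751074, -0.02327163, -0.13776983,  0.09919814,
       -0.01977067,  0.03648748]), 'effort': array([-4.11101297e-06, -4.92572987e+01, -4.05687941e-01, -3.13400459e+01,
       -6.41433243e-02,  3.94803251e-02,  5.83424526e-05]), 'tool_pos': array([ 0.17678265, -0.62499884,  0.22155717]), 'tool_rot': array([-1.79901305e+02,  6.22284131e-03,  1.57990438e+01]), 'force': array([ 0.16588268, -0.61401634,  0.04772889]), 'wrist_torque': array([-0.03252063,  0.03598056,  0.01204327]), 'grip_width': 0.08727540748019669}
```

View pics/scene0.png

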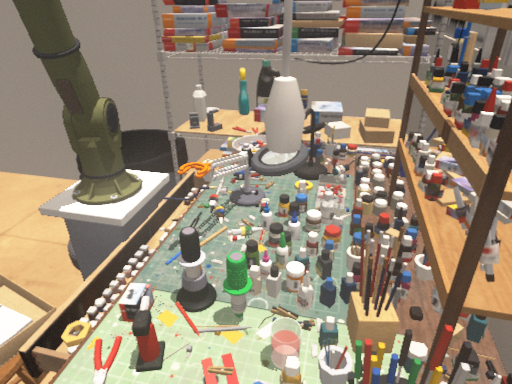

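View pics/top0.png

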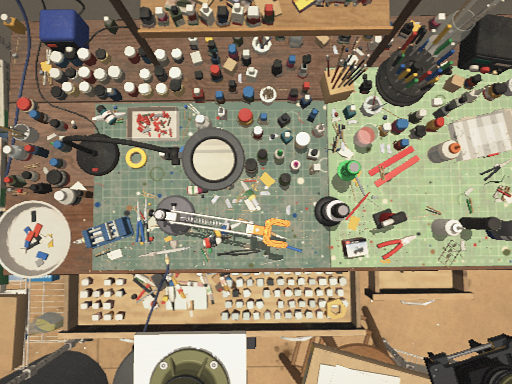

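Candidates for the drill are black grip with white barrel at scene (190,250) / top (332,210), and a green one at scene (237,275) / top (347,170). The black and white one fits the description. I'll confirm it, and check the fork, in one enlarged crop.

Run:
```python
from h import *
s=np.load("scene0.npy");t=np.load("top0.npy")
a=cv2.resize(s[145:325,150:270],None,fx=3.3,fy=3.3,interpolation=cv2.INTER_CUBIC)
b=cv2.resize(t[150:260,225:365],(400,314),interpolation=cv2.INTER_CUBIC)
b2=cv2.resize(t[195:260,225:305],(400,280),interpolation=cv2.INTER_CUBIC)
b=np.vstack([b,b2]); o=np.zeros((594,800,3),np.uint8); o[:,:396]=a[:594]; o[:594,400:]=b[:594]
cv2.imwrite("pics/crop.png",o)
```

```text
(no output)
```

View pics/crop.png

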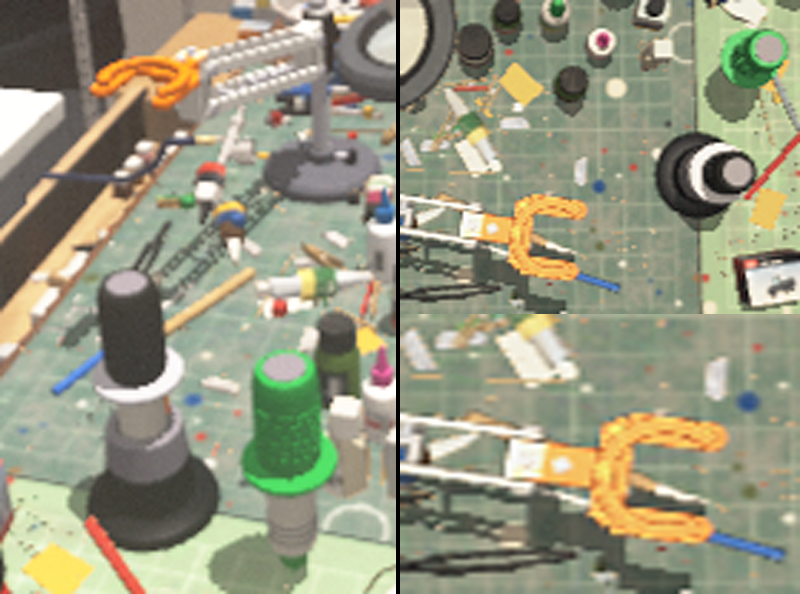

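```bash
cat > m.py <<'E'
from h import *
def fork(c,z=0.233):
    im=c[0]["image"]; hsv=cv2.cvtColor(im,cv2.COLOR_BGR2HSV)
    m=cv2.inRange(hsv,(8,130,130),(24,255,255)); m=cv2.morphologyEx(m,cv2.MORPH_CLOSE,np.ones((3,3)))
    n,l,st,ce=cv2.connectedComponentsWithStats(m)
    ok=[i for i in range(1,n) if 190<ce[i][1]<275 and 150<ce[i][0]<420]
    i=max(ok,key=lambda i:st[i,4]); v,u=np.where(l==i)
    P=np.array([onz(c,a,b,z)[:2] for a,b in zip(u,v)])
    return P,st[i]
def forkpose(P):
    best=None
    for a in np.radians(np.arange(-150,-30,.5)):
        d=np.array([np.cos(a),np.sin(a)]); n=np.array([-d[1],d[0]]); w=np.ptp(P@n)
        q=np.percentile(P@n,[1,99]); w=q[1]-q[0]
        # symmetric about axis: score by mirror asymmetry + width
        if best is None or w<best[0]: best=(w,a,q.mean(),np.percentile(P@d,99.5),np.percentile(P@d,.5))
    w,a,mid,e,b=best; d=np.array([np.cos(a),np.sin(a)]); n=np.array([-d[1],d[0]])
    return dict(w=w,ang=np.degrees(a),seat=d*(e-.025)+n*mid,len=e-b)
E
python3 - <<'E'
from m import *
c=cam("top"); P,st=fork(c); print(st,forkpose(P))
s=cam("scene")
im=c[0]["image"]
g=cv2.cvtColor(im,cv2.COLOR_BGR2HSV)
def blob(c,lo,hi,box):
    h=cv2.cvtColor(c[0]["image"],cv2.COLOR_BGR2HSV); x0,y0,x1,y1=box
    m=cv2.inRange(h,lo,hi)[y0:y1,x0:x1]; n,l,st,ce=cv2.connectedComponentsWithStats(m)
    i=1+np.argmax(st[1:,4]); return ce[i]+[x0,y0],st[i]
print(im[205:216:2,336:352:2].tolist())
a,sa=blob(c,(0,0,90),(180,70,185),(334,200,355,222)); print(a,sa,onz(c,*a,.176))
b,sb=blob(s,(0,0,90),(180,80,220),(178,224,200,240)); print(b,sb,onz(s,*b,.176))
print(tri(ray(c,*a),ray(s,*b)))
# flange outer extents in scene (white)
bf,sf=blob(s,(0,0,150),(180,50,255),(172,240,212,275)); print("flange scene",bf,sf)
bf,sf=blob(c,(0,0,170),(180,60,255),(312,190,355,232)); print("flange top",bf,sf,onz(c,bf[0],bf[1],.111))
# column base
print("colbase px grid", [ (p,proj(c,p+(0.02,)),proj(s,p+(0.02,))) for p in [(0.40,0.04)]])
print([onz(c,*q,0.0).round(3) for q in [(175,215),(332,210)]])
E
```

```text
[250 218  40  30 493] {'w': np.float64(0.062164482752690764), 'ang': np.float64(-98.0), 'seat': array([ 0.44396454, -0.23981458]), 'len': np.float64(0.07914317552839771)}
[[[33, 33, 35], [34, 38, 41], [42, 47, 48], [129, 135, 146], [103, 108, 116], [39, 44, 46], [146, 195, 176], [154, 206, 186]], [[31, 37, 39], [62, 68, 72], [171, 179, 193], [169, 178, 192], [170, 177, 194], [172, 180, 193], [39, 41, 44], [158, 214, 189]], [[42, 46, 48], [145, 155, 164], [170, 177, 191], [166, 174, 189], [168, 176, 189], [172, 181, 194], [88, 91, 98], [143, 190, 171]], [[36, 43, 46], [152, 160, 172], [171, 180, 194], [166, 174, 189], [167, 176, 189], [171, 179, 194], [91, 95, 102], [144, 188, 165]], [[27, 32, 32], [41, 45, 48], [165, 174, 186], [170, 181, 194], [169, 178, 194], [137, 143, 154], [43, 44, 39], [71, 83, 200]], [[23, 27, 24], [33, 32, 36], [53, 57, 60], [85, 92, 98], [81, 85, 92], [38, 43, 43], [85, 106, 192], [82, 85, 219]]]
[344.17391304 209.58695652] [ 4  3 12 14 46] [ 0.49471093 -0.40704871  0.176     ]
[187.94849785 229.20600858] [  0   0  22  16 233] [ 0.49084922 -0.39958159  0.176     ]
(array([ 0.49443321, -0.40597678,  0.18090475]), np.float64(0.0004278916175840419))
flange scene [194.98366013 261.16176471] [  0   0  40  35 612]
flange top [343.36134454 226.25210084] [ 24  27  18  15 119] [ 0.45275689 -0.41915194  0.111     ]
colbase px grid [((0.4, 0.04), array([174.08636577, 246.02740848]), array([221.59706491, 189.8899245 ]))]
[array([0.488, 0.042, 0.   ]), array([ 0.497, -0.414,  0.   ])]
```

```bash
cat >> h.py <<'E'
from scipy.spatial.transform import Rotation as Ro
def go(target,yaw=None):
    o=env.get_obs(); R=Ro.from_euler('xyz',o["tool_rot"],degrees=True)
    print("t",round(o["time_s"],2),"pos",o["tool_pos"].round(4),"rot",o["tool_rot"].round(2),"F",o["force"].round(2),"M",o["wrist_torque"].round(2),"w",round(o["grip_width"],4))
    if yaw is not None:
        T=Ro.from_euler('xyz',[180,0,yaw],degrees=True); print("turn",np.degrees((R.inv()*T).as_rotvec()).round(2)); 
        print("shift cm after turn",(T.inv().apply(np.array(target)-o["tool_pos"])*100).round(2))
    print("shift cm now",(R.inv().apply(np.array(target)-o["tool_pos"])*100).round(2))
E
python3 - <<'E'
from m import *
c=cam("top");s=cam("scene")
for nm,q,r in [("lamp ring",(213,158),(280,158)),("forkscene tip",(287,0),(182,0))][:1]: print(nm,tri(ray(c,*q),ray(s,*r)))
def blob(c,lo,hi,box):
    h=cv2.cvtColor(c[0]["image"],cv2.COLOR_BGR2HSV); x0,y0,x1,y1=box
    m=cv2.inRange(h,lo,hi)[y0:y1,x0:x1]; n,l,st,ce=cv2.connectedComponentsWithStats(m)
    i=1+np.argmax(st[1:,4]); return ce[i]+[x0,y0],st[i]
a,sa=blob(c,(0,0,110),(25,60,215),(336,200,350,222)); print(a,sa,onz(c,*a,.176))
b,sb=blob(s,(0,0,110),(180,80,220),(178,224,200,237)); print(b,sb,onz(s,*b,.176)); print(tri(ray(c,*a),ray(s,*b)))
print(s[0]["image"][222:240:2,178:200:3].max(2))
go((0.494,-0.4055,0.222),-8)
E
```

```text
lamp ring (array([ 0.6175711 , -0.09454029,  0.2104571 ]), np.float64(0.002762503871536723))
[342.62962963 209.75308642] [ 2  5 10 10 81] [ 0.49435361 -0.40330511  0.176     ]
[187.64141414 228.56060606] [  0   0  22  13 198] [ 0.48935958 -0.39766503  0.176     ]
(array([ 0.49328985, -0.40281291,  0.1801484 ]), np.float64(0.0021965640489149656))
[[172 176 178 178 184  82  90 187]
 [161 181 177 178 166 146 136 187]
 [175 181 180 148  95 136 182 124]
 [148 151 164 200 199 149 149 124]
 [168 108 204 203 204 206 112 175]
 [175  89 204 201 201 132  74 130]
 [174  78 116 139 108  79  72 103]
 [166  71  73  72  72  71  66 182]
 [189  69  65  71  70  69  68 195]]
t 0.3 pos [ 0.1769 -0.6253  0.2222] rot [-179.97    0.     15.8 ] F [-0.1   0.15  0.25] M [ 0.01 -0.   -0.03] w 0.0872
turn [-3.00e-02  1.00e-02  2.38e+01]
shift cm after turn [ 2.834e+01 -2.618e+01  2.000e-02]
shift cm now [ 3.650e+01 -1.251e+01  3.000e-02]
```

>>> {"method": "servo_tool", "body": {"plan": [[1, [0, 0, -0.5], [0, 0, 6]], [1, [0, 0, -0.5], [0, 0, 6]], [1, [0, 0, 0], [0, 0, 6]], [1, [0, 0, 0], [0, 0, 5.8]], [1, [2.83, -2.64, 0], [0, 0, 0]], [1, [2.83, -2.64, 0], [0, 0, 0]], [1, [2.83, -2.64, 0], [0, 0, 0]], [1, [2.83, -2.64, 0], [0, 0, 0]], [1, [2.83, -2.64, 0], [0, 0, 0]], [1, [2.83, -2.64, 0], [0, 0, 0]], [1, [2.83, -2.64, 0], [0, 0, 0]], [1, [2.83, -2.64, 0], [0, 0, 0]], [1, [2.83, -2.64, 0], [0, 0, 0]], [1, [2.5, -2.3, 0], [0, 0, 0]], [1, [0, 0, 0], [0, 0, 0]]], "force": 30}}

```text
time_s: 1.55
tool_pos: [0.5039, -0.4072, 0.2291]
tool_rot: [-179.9, 0.1, -10.0]
force: [-0.0, 0.8, 0.6]
grip_width: 0.0872
```

Run:
```python
from h import *
go((0.494,-0.4035,0.122),-8)
c=cam("top");s=cam("scene")
print(proj(c,(.494,-.4035,.176)),proj(s,(.494,-.4035,.176)))
a=cv2.resize(s[0]["image"][140:320,120:290],(560,593)); cv2.imwrite("pics/p4.png",a)
```

```text
t 1.55 pos [ 0.5039 -0.4072  0.2291] rot [-1.7995e+02  1.4000e-01 -9.9900e+00] F [-0.05  0.84  0.64] M [ 0.2  -0.02  0.  ] w 0.0872
turn [-0.06  0.14 -1.99]
shift cm after turn [-1.03 -0.23 10.71]
shift cm now [-1.01 -0.18 10.71]
[342.71435813 209.89843735] [188.63200791 230.54406572]
```

View pics/p4.png

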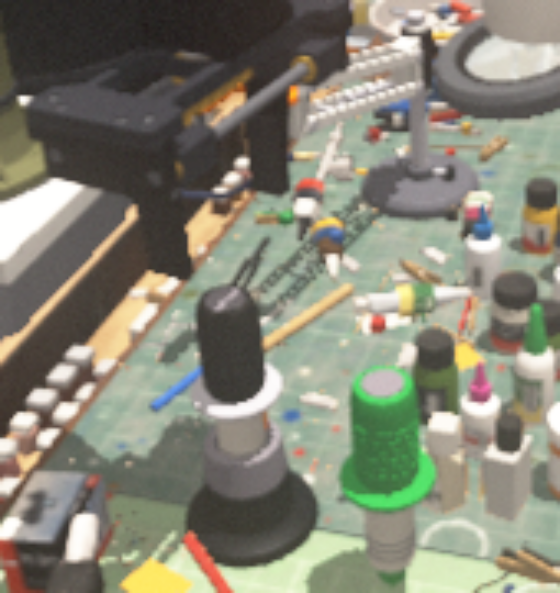

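>>> {"method": "servo_tool", "body": {"plan": [[1, [-1.0, -0.2, 0], [0, 0, -2]], [1, [0, 0, 0], [0, 0, 0]], [1, [0, 0, 1.5], [0, 0, 0]], [1, [0, 0, 1], [0, 0, 0]], [1, [0, 0, 0], [0, 0, 0]]]}}

```text
time_s: 2.07
tool_pos: [0.4825, -0.4166, 0.2039]
tool_rot: [179.5, 0.4, -9.1]
force: [-0.9, 0.6, 1.0]
grip_width: 0.0872
```

Run:
```python
from h import *
go((0.494,-0.4035,0.122),-8)
```

```text
t 2.07 pos [ 0.4825 -0.4166  0.2039] rot [179.49   0.42  -9.06] F [-0.85  0.59  0.97] M [ 0.08  0.06 -0.02] w 0.0872
turn [ 0.5   0.43 -1.06]
shift cm after turn [ 0.96 -1.45  8.19]
shift cm now [ 0.99 -1.54  8.17]
```

>>> {"method": "servo_tool", "body": {"plan": [[1, [0.5, -0.7, 0], [0.5, 0.4, -1]], [1, [0, 0, 0], [0, 0, 0]], [1, [0, 0, 0], [0, 0, 0]], [1, [0, 0, 0], [0, 0, 0]]]}}

```text
time_s: 2.4
tool_pos: [0.4874, -0.4125, 0.2042]
tool_rot: [-180.0, 0.0, -8.3]
force: [-0.4, 0.7, -0.2]
grip_width: 0.0871
```

Run:
```python
from h import *
go((0.494,-0.4035,0.122),-8); print(env.get_obs()["joint_velocities"].round(2))
```

```text
t 2.4 pos [ 0.4874 -0.4125  0.2042] rot [-1.7999e+02  1.0000e-02 -8.2700e+00] F [-0.42  0.72 -0.23] M [0.   0.03 0.  ] w 0.0871
turn [-0.01  0.01 -0.27]
shift cm after turn [ 0.53 -0.98  8.22]
shift cm now [ 0.52 -0.98  8.22]
[ 0.12 -0.17  0.18 -0.39  0.17  0.13 -0.03]
```

Settled. A single row undershoots a little (about 60–90%), so I'll correct with several rows and then descend.

>>> {"method": "servo_tool", "body": {"plan": [[1, [0.3, -0.6, 0], [0, 0, -0.2]], [1, [0.2, -0.4, 0], [0, 0, 0]], [1, [0, 0, 0], [0, 0, 0]], [1, [0, 0, 0], [0, 0, 0]]]}}

```text
time_s: 2.73
tool_pos: [0.4955, -0.4023, 0.2056]
tool_rot: [180.0, -0.1, -8.0]
force: [0.2, -0.1, -0.2]
grip_width: 0.0873
```

Run:
```python
from h import *
go((0.494,-0.4035,0.122),-8)
```

```text
t 2.73 pos [ 0.4955 -0.4023  0.2056] rot [ 1.7996e+02 -1.1000e-01 -8.0200e+00] F [ 0.17 -0.09 -0.2 ] M [0.07 0.04 0.03] w 0.0873
turn [ 0.04 -0.11 -0.02]
shift cm after turn [-0.13  0.14  8.36]
shift cm now [-0.15  0.13  8.36]
```

>>> {"method": "servo_tool", "body": {"plan": [[1, [-0.1, 0.1, 1], [0, 0, 0]], [1, [0, 0, 1.2], [0, 0, 0]], [1, [0, 0, 1.2], [0, 0, 0]], [1, [0, 0, 1.2], [0, 0, 0]], [1, [0, 0, 1.2], [0, 0, 0]], [1, [0, 0, 1.0], [0, 0, 0]], [1, [0, 0, 0.5], [0, 0, 0]], [1, [0, 0, 0], [0, 0, 0]], [1, [0, 0, 0], [0, 0, 0]]]}}

```text
time_s: 3.48
tool_pos: [0.4924, -0.402, 0.1213]
tool_rot: [-179.9, 0.2, -8.0]
force: [0.3, -0.4, 0.9]
grip_width: 0.087
```

Run:
```python
from h import *
go((0.494,-0.4035,0.122),-8)
```

```text
t 3.48 pos [ 0.4924 -0.402   0.1213] rot [-179.89    0.18   -8.01] F [ 0.32 -0.37  0.86] M [ 0.03 -0.02  0.01] w 0.087
turn [-0.11  0.18 -0.01]
shift cm after turn [ 0.17  0.12 -0.07]
shift cm now [ 0.17  0.12 -0.07]
```

>>> {"method": "servo_tool", "body": {"plan": [[1, [0.15, 0.1, 0], [0, 0, 0]], [0.6, [0, 0, 0], [0, 0, 0]], [0.5, [0, 0, 0], [0, 0, 0]], [0.3, [0, 0, 0], [0, 0, 0]], [0.3, [0, 0, 0], [0, 0, 0]], [0.3, [0, 0, 0], [0, 0, 0]], [0.3, [0, 0, 0], [0, 0, 0]], [0.3, [0, 0, 0], [0, 0, 0]]], "force": 35}}

```text
time_s: 4.15
tool_pos: [0.4958, -0.4049, 0.1248]
tool_rot: [179.9, -0.1, -8.0]
force: [0.2, -0.9, -0.5]
grip_width: 0.0484
```

Run:
```python
from h import *
go((0.494,-0.4035,0.122),-8)
```

```text
t 4.15 pos [ 0.4958 -0.4049  0.1248] rot [ 1.7993e+02 -1.2000e-01 -8.0200e+00] F [ 0.21 -0.9  -0.51] M [ 0.05  0.07 -0.  ] w 0.0484
turn [ 0.07 -0.12 -0.02]
shift cm after turn [-0.2  -0.11  0.28]
shift cm now [-0.2  -0.11  0.28]
```

>>> {"method": "servo_tool", "body": {"plan": [[0.2, [-0.1, -0.1, 0.1], [0, 0, 0]], [0.2, [0, 0, 0], [0, 0, 0]], [0.2, [0, 0, 0], [0, 0, 0]], [0.2, [0, 0, 0], [0, 0, 0]], [0.2, [0, 0, 0], [0, 0, 0]], [0.2, [0, 0, 0], [0, 0, 0]]], "force": 35}}

```text
time_s: 4.65
tool_pos: [0.4949, -0.4038, 0.1238]
tool_rot: [179.9, -0.1, -8.0]
force: [0.2, -0.5, 0.1]
grip_width: 0.0373
```

Run:
```python
from h import *
go((0.494,-0.4035,0.122),-8)
```

```text
t 4.65 pos [ 0.4949 -0.4038  0.1238] rot [ 1.7991e+02 -1.4000e-01 -8.0300e+00] F [ 0.23 -0.46  0.07] M [0.06 0.02 0.03] w 0.0373
turn [ 0.09 -0.14 -0.03]
shift cm after turn [-0.09 -0.01  0.18]
shift cm now [-0.09 -0.01  0.18]
```

>>> {"method": "servo_tool", "body": {"plan": [[0.2, [0, 0, -0.4], [0, 0, 0]], [0.2, [0, 0, -0.8], [0, 0, 0]], [0.2, [0, 0, -1.0], [0, 0, 0]], [0.2, [0, 0, -1.2], [0, 0, 0]], [0.2, [0, 0, -1.2], [0, 0, 0]], [0.2, [0, 0, -1.2], [0, 0, 0]], [0.2, [0, 0, -1.2], [0, 0, 0]], [0.2, [0, 0, -1.2], [0, 0, 0]], [0.2, [0, 0, -1.2], [0, 0, 0]], [0.2, [0, 0, -1.2], [0, 0, 0]], [0.2, [0, 0, -1.2], [0, 0, 0]], [0.2, [0, 0, -1.2], [0, 0, 0]], [0.2, [0, 0, -1.2], [0, 0, 0]], [0.2, [0, 0, -1], [0, 0, 0]], [0.2, [0, 0, -0.3], [0, 0, 0]], [0.2, [0, 0, 0], [0, 0, 0]], [0.2, [0, 0, 0], [0, 0, 0]], [0.2, [0, 0, 0], [0, 0, 0]], [0.2, [0, 0, 0], [0, 0, 0]]]}}

```text
time_s: 6.23
tool_pos: [0.485, -0.3944, 0.289]
tool_rot: [-179.1, 1.4, -7.9]
force: [0.4, 0.3, -8.1]
grip_width: 0.0372
```

Run:
```python
from m import *
go((0.444,-0.31,0.27),-8)
c=cam("top");P,st=fork(c); print(st,forkpose(P))
```

```text
t 6.23 pos [ 0.485  -0.3944  0.289 ] rot [-179.1     1.43   -7.9 ] F [ 0.43  0.34 -8.06] M [-0.05 -0.01 -0.03] w 0.0372
turn [-0.89  1.44  0.09]
shift cm after turn [-5.24 -7.79  1.9 ]
shift cm now [-5.17 -7.76  2.15]
[250 218  40  30 490] {'w': np.float64(0.06217709712595865), 'ang': np.float64(-98.0), 'seat': array([ 0.44396423, -0.23981867]), 'len': np.float64(0.0791722140039021)}
```

>>> {"method": "servo_tool", "body": {"plan": [[0.2, [0, 0, 0], [-0.9, 1.4, 0]], [0.2, [-1, -1.5, 0.3], [0, 0, 0]], [0.2, [-1, -1.5, 0.3], [0, 0, 0]], [0.2, [-1, -1.5, 0.3], [0, 0, 0]], [0.2, [-1, -1.5, 0.3], [0, 0, 0]], [0.2, [-0.5, -0.7, 0.3], [0, 0, 0]], [0.2, [0, 0, 0], [0, 0, 0]], [0.2, [0, 0, 0], [0, 0, 0]], [0.2, [0, 0, 0], [0, 0, 0]], [0.2, [0, 0, 0], [0, 0, 0]], [0.2, [0, 0, 0], [0, 0, 0]], [0.2, [0, 0, 0], [0, 0, 0]]]}}

```text
time_s: 7.28
tool_pos: [0.4456, -0.3203, 0.2664]
tool_rot: [-179.8, 0.6, -8.1]
force: [-0.6, 0.1, -7.4]
grip_width: 0.0376
```

Run:
```python
from m import *
go((0.435,-0.309,0.269),-8)
c=cam("top");s=cam("scene")
o=np.zeros((600,800,3),np.uint8)
o[:,:400]=cv2.resize(s[0]["image"][90:255,145:255],(400,600),interpolation=cv2.INTER_CUBIC)
o[:400,400:]=cv2.resize(c[0]["image"][170:280,240:350],(400,400),interpolation=cv2.INTER_CUBIC)
cv2.imwrite("pics/p5.png",o)
```

```text
t 7.28 pos [ 0.4456 -0.3203  0.2664] rot [-179.78    0.56   -8.1 ] F [-0.61  0.13 -7.38] M [-0.    0.   -0.04] w 0.0376
turn [-0.22  0.56 -0.1 ]
shift cm after turn [-1.21 -0.97 -0.26]
shift cm now [-1.21 -0.97 -0.25]
```

View pics/p5.png

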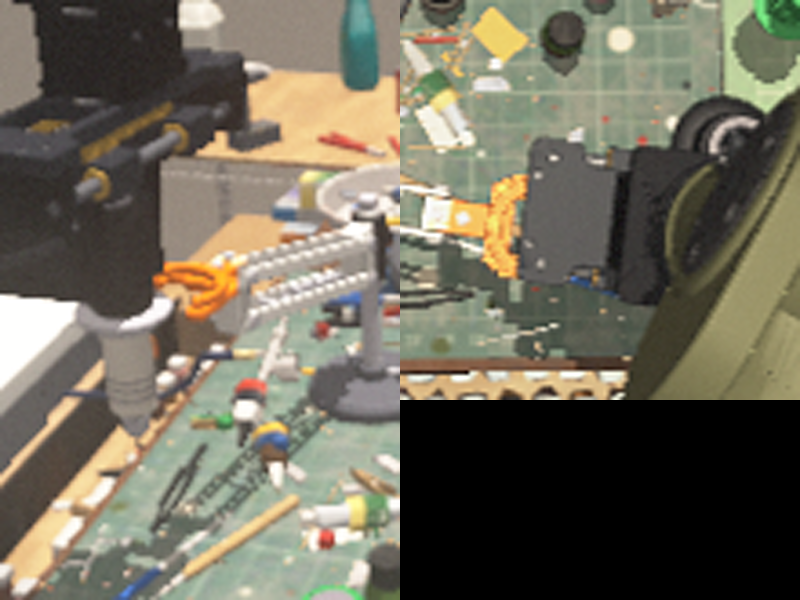

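Run:
```python
from m import *
s=cam("scene");im=s[0]["image"]; o=env.get_obs(); R=Ro.from_euler('xyz',o["tool_rot"],degrees=True)
p=o["tool_pos"]; up=-R.as_matrix()[:,2]
g=im.max(2).astype(int)
for v in range(168,202,4):
    print(v,g[v,164:200].tolist())
for k in (0.0,-.0228-.02,-.0228-.04):
    q=p+up*k; print("axis",k,proj(s,q))
for k,rad in ((-.0128,.028),(-.0168,.028)):
    print([proj(s,p+up*k+rad*np.array([np.cos(a),np.sin(a),0])).round(1).tolist() for a in np.radians(range(0,360,45))])
hsv=cv2.cvtColor(im,cv2.COLOR_BGR2HSV); m=cv2.inRange(hsv,(5,150,120),(24,255,255))[140:200,180:215]
v,u=np.where(m); print("orange u",u.min()+180,u.max()+180,"v",v.min()+140,v.max()+140)
a=np.radians(-98);d=np.array([np.cos(a),np.sin(a)]);n=np.array([-d[1],d[0]]);S=np.array([.444,-.24])
for nm,l,w,z in [("tipL",.025,.032,.234),("tipR",.025,-.032,.234),("R0",0,-.032,.234),("backR",-.03,-.032,.234),("L0",0,.032,.234),("back",-.03,0,.234),("tipRin",.025,-.017,.222)]:
    print(nm,proj(s,[*(S+d*l+n*w),z]).round(1))
cv2.imwrite("/tmp/m.png",m)
for r in m[::2]: print(''.join('#' if x else '.' for x in r))
```

```text
168 [72, 65, 66, 67, 67, 63, 67, 67, 67, 66, 63, 64, 68, 66, 70, 70, 67, 67, 65, 68, 68, 67, 66, 122, 164, 166, 207, 218, 220, 222, 224, 177, 156, 164, 167, 173]
172 [79, 81, 72, 70, 67, 69, 67, 66, 68, 65, 66, 66, 66, 70, 69, 66, 67, 69, 70, 70, 68, 70, 68, 218, 245, 246, 245, 240, 215, 140, 145, 218, 232, 207, 254, 254]
176 [254, 221, 165, 166, 162, 167, 157, 122, 91, 76, 71, 73, 72, 66, 69, 71, 74, 69, 92, 131, 222, 250, 252, 252, 252, 248, 220, 138, 82, 104, 122, 122, 208, 233, 239, 238]
180 [177, 178, 174, 163, 146, 138, 140, 141, 143, 144, 146, 147, 146, 142, 187, 205, 202, 189, 181, 153, 129, 132, 121, 97, 78, 77, 77, 74, 76, 87, 108, 116, 113, 112, 112, 109]
184 [159, 137, 110, 96, 97, 98, 98, 96, 103, 136, 152, 154, 154, 152, 153, 154, 151, 151, 147, 144, 144, 143, 143, 134, 102, 76, 75, 71, 75, 75, 103, 114, 113, 110, 113, 109]
188 [97, 97, 101, 100, 101, 100, 98, 98, 116, 143, 151, 149, 155, 151, 152, 155, 152, 150, 150, 149, 150, 144, 140, 131, 100, 79, 70, 137, 235, 249, 249, 241, 219, 188, 143, 85]
192 [96, 97, 104, 101, 115, 200, 238, 244, 244, 193, 141, 149, 150, 153,
[... 1396 characters left out ...]
......#.........
..........############.....##..#...
..........#####################....
.......#######################.....
........##......##############.....
....................##########.....
..................##########.......
.................#########.........
................#######............
...................................
...................................
...................................
...................................
...................................
...................................
...................................
...................................
...................................
...................................
...................................
```

>>> {"method": "servo_tool", "body": {"plan": [[0.2, [-0.5, 0, 0], [0, 0.5, 0]], [0.2, [-0.5, 0, 0], [0, 0, 0]], [0.2, [-0.2, 0, 0], [0, 0, 0]], [0.2, [0, 0, 0], [0, 0, 0]], [0.2, [0, 0, 0], [0, 0, 0]], [0.2, [0, 0, 0], [0, 0, 0]], [0.2, [0, 0, 0], [0, 0, 0]]]}}

```text
time_s: 8.02
tool_pos: [0.4317, -0.3184, 0.2667]
tool_rot: [-179.8, 0.0, -8.1]
force: [1.0, 0.6, -6.9]
grip_width: 0.0374
```

```bash
cat >> h.py <<'E'
def rel(z=0.2278):
    "tool-frame shift (cm) to bring collar to seat"
    go((0.445,-0.2403,z+0.0228),-8)
E
python3 -c "
from h import *
rel()"
```

```text
t 8.02 pos [ 0.4317 -0.3184  0.2667] rot [-1.7979e+02  2.0000e-02 -8.1400e+00] F [ 1.    0.61 -6.86] M [ 0.   -0.03 -0.  ] w 0.0374
turn [-0.21  0.02 -0.14]
shift cm after turn [ 0.23 -7.92  1.61]
shift cm now [ 0.21 -7.92  1.64]
```

>>> {"method": "servo_tool", "body": {"plan": [[0.2, [0.2, -0.8, 0], [-0.2, 0, 0]], [0.2, [0, -0.8, 0], [0, 0, 0]], [0.2, [0, -0.8, 0], [0, 0, 0]], [0.2, [0, 0, 0], [0, 0, 0]], [0.2, [0, 0, 0], [0, 0, 0]], [0.2, [0, 0, 0], [0, 0, 0]], [0.2, [0, 0, 0], [0, 0, 0]]]}}

```text
time_s: 8.6
tool_pos: [0.4389, -0.2904, 0.2668]
tool_rot: [-180.0, -0.0, -7.9]
force: [-0.7, 0.1, -8.2]
grip_width: 0.0374
```

```bash
python3 -c "
from h import *
rel()"
```

```text
t 8.6 pos [ 0.4389 -0.2904  0.2668] rot [-1.7997e+02 -1.0000e-02 -7.9300e+00] F [-0.68  0.13 -8.2 ] M [ 0.05  0.02 -0.02] w 0.0374
turn [-0.03 -0.01  0.07]
shift cm after turn [-0.09 -5.05  1.62]
shift cm now [-0.09 -5.04  1.62]
```

>>> {"method": "servo_tool", "body": {"plan": [[0.2, [-0.08, -0.4, 0], [0, 0, 0]], [0.2, [0, -0.4, 0], [0, 0, 0]], [0.2, [0, -0.4, 0], [0, 0, 0]], [0.2, [0, -0.4, 0], [0, 0, 0]], [0.2, [0, -0.4, 0], [0, 0, 0]], [0.2, [0, 0, 0], [0, 0, 0]], [0.2, [0, 0, 0], [0, 0, 0]], [0.2, [0, 0, 0], [0, 0, 0]]]}}

```text
time_s: 9.27
tool_pos: [0.4408, -0.2687, 0.2668]
tool_rot: [-180.0, -0.0, -8.0]
force: [0.2, -0.1, -9.3]
grip_width: 0.0376
```

Run:
```python
from m import *
rel()
s=cam("scene");c=cam("top")
o=np.zeros((600,800,3),np.uint8)
o[:,:400]=cv2.resize(s[0]["image"][130:210,165:218],(400,600),interpolation=cv2.INTER_CUBIC)
o[:400,400:]=cv2.resize(c[0]["image"][195:275,220:300],(400,400),interpolation=cv2.INTER_CUBIC)
cv2.imwrite("pics/p6.png",o)
```

```text
t 9.27 pos [ 0.4408 -0.2687  0.2668] rot [-179.98   -0.     -7.98] F [ 0.16 -0.07 -9.28] M [ 0.04 -0.    0.02] w 0.0376
turn [-0.02 -0.    0.02]
shift cm after turn [ 0.02 -2.87  1.62]
shift cm now [ 0.02 -2.87  1.62]
```

View pics/p6.png

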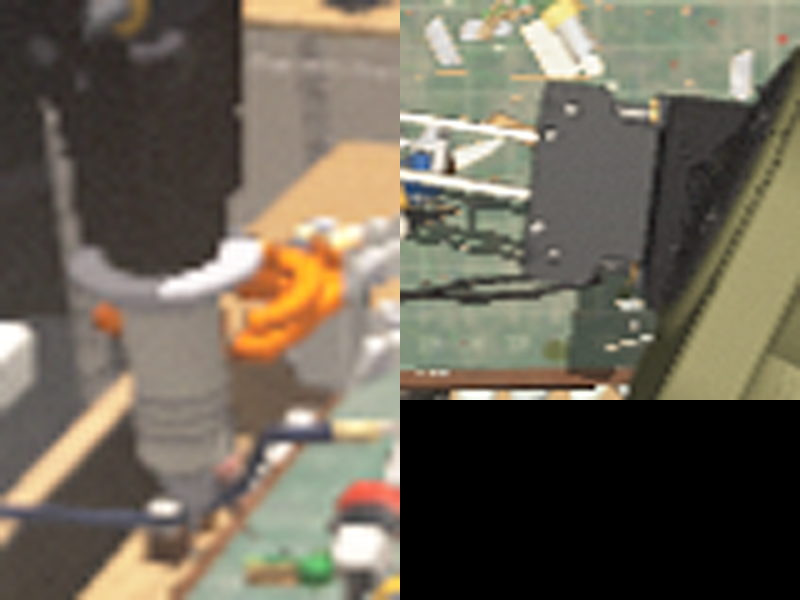

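>>> {"method": "servo_tool", "body": {"plan": [[0.2, [0, -0.35, 0], [0, 0, 0]], [0.2, [0, -0.35, 0], [0, 0, 0]], [0.2, [0, -0.35, 0], [0, 0, 0]], [0.2, [0, -0.35, 0], [0, 0, 0]], [0.2, [0, -0.35, 0], [0, 0, 0]], [0.2, [0, 0, 0], [0, 0, 0]], [0.2, [0, 0, 0], [0, 0, 0]], [0.2, [0, 0, 0], [0, 0, 0]]]}}

```text
time_s: 10.03
tool_pos: [0.4434, -0.2498, 0.2668]
tool_rot: [-180.0, -0.0, -8.0]
force: [0.5, 0.3, -8.3]
grip_width: 0.0371
```

```bash
python3 -c "
from h import *
rel()"
```

```text
t 10.03 pos [ 0.4434 -0.2498  0.2668] rot [-179.98   -0.     -8.01] F [ 0.53  0.28 -8.28] M [0.08 0.02 0.03] w 0.0371
turn [-0.02 -0.   -0.01]
shift cm after turn [ 0.03 -0.96  1.62]
shift cm now [ 0.03 -0.96  1.62]
```

>>> {"method": "servo_tool", "body": {"plan": [[0.2, [0, -0.3, 0], [0, 0, 0]], [0.2, [0, -0.3, 0], [0, 0, 0]], [0.2, [0, -0.2, 0], [0, 0, 0]], [0.2, [0, 0, 0], [0, 0, 0]], [0.2, [0, 0, 0], [0, 0, 0]], [0.2, [0, 0, 0], [0, 0, 0]], [0.2, [0, 0, 0], [0, 0, 0]]]}}

```text
time_s: 10.62
tool_pos: [0.4445, -0.2414, 0.2668]
tool_rot: [180.0, -0.0, -8.0]
force: [-0.1, -0.3, -8.1]
grip_width: 0.0372
```

```bash
python3 -c "
from h import *
rel()"
```

```text
t 10.62 pos [ 0.4445 -0.2414  0.2668] rot [180.    -0.    -8.05] F [-0.08 -0.35 -8.12] M [0.03 0.02 0.05] w 0.0372
turn [ 0.   -0.   -0.05]
shift cm after turn [ 0.03 -0.12  1.62]
shift cm now [ 0.03 -0.12  1.62]
```

>>> {"method": "servo_tool", "body": {"plan": [[0.2, [0, -0.05, 0.25], [0, 0, 0]], [0.2, [0, 0, 0.25], [0, 0, 0]], [0.2, [0, 0, 0.25], [0, 0, 0]], [0.2, [0, 0, 0.25], [0, 0, 0]], [0.2, [0, 0, 0], [0, 0, 0]], [0.2, [0, 0, 0], [0, 0, 0]], [0.2, [0, 0, 0], [0, 0, 0]]]}}

```text
time_s: 11.2
tool_pos: [0.4442, -0.2413, 0.2551]
tool_rot: [-180.0, 0.0, -8.1]
force: [0.9, -1.2, -8.1]
grip_width: 0.0368
```

```bash
python3 -c "
from h import *
rel()"
```

```text
t 11.2 pos [ 0.4442 -0.2413  0.2551] rot [-1.7999e+02  5.0000e-02 -8.1000e+00] F [ 0.91 -1.16 -8.06] M [-0.05 -0.    0.01] w 0.0368
turn [-0.01  0.05 -0.1 ]
shift cm after turn [ 0.07 -0.11  0.45]
shift cm now [ 0.07 -0.11  0.45]
```

>>> {"method": "servo_tool", "body": {"plan": [[0.2, [0.03, -0.05, 0.15], [0, 0, 0]], [0.2, [0, 0, 0.15], [0, 0, 0]], [0.2, [0, 0, 0.15], [0, 0, 0]], [0.2, [0, 0, 0], [0, 0, 0]], [0.2, [0, 0, 0], [0, 0, 0]], [0.2, [0, 0, 0], [0, 0, 0]], [0.2, [0, 0, 0], [0, 0, 0]]]}}

```text
time_s: 11.78
tool_pos: [0.4447, -0.2412, 0.2505]
tool_rot: [180.0, 0.0, -8.1]
force: [-0.4, -0.7, -7.7]
grip_width: 0.0373
```

Run:
```python
from m import *
rel()
s=cam("scene"); c=cam("top")
o=np.zeros((600,800,3),np.uint8)
o[:,:400]=cv2.resize(s[0]["image"][130:210,165:218],(400,600),interpolation=cv2.INTER_CUBIC)
o[:,400:]=cv2.resize(s[0]["image"][100:250,160:260],(400,600),interpolation=cv2.INTER_CUBIC)
cv2.imwrite("pics/p7.png",o)
```

```text
t 11.78 pos [ 0.4447 -0.2412  0.2505] rot [ 1.7997e+02  1.0000e-02 -8.1200e+00] F [-0.41 -0.75 -7.66] M [-0.04  0.05  0.01] w 0.0373
turn [ 0.03  0.01 -0.12]
shift cm after turn [ 0.02 -0.1  -0.01]
shift cm now [ 0.02 -0.1  -0.01]
```

View pics/p7.png

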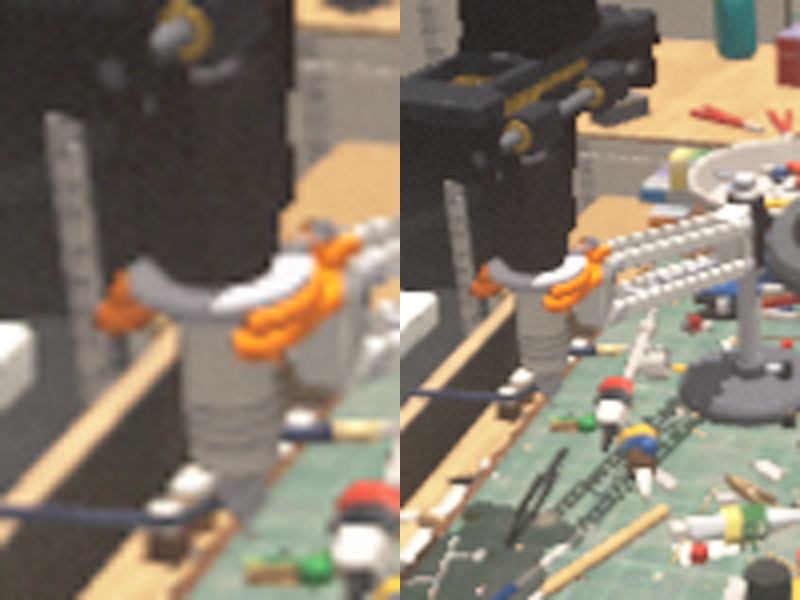

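>>> {"method": "servo_tool", "body": {"plan": [[0.2, [0, 0.03, 0.2], [0, 0, 0]], [0.2, [0, 0.05, 0.2], [0, 0, 0]], [0.2, [0, 0.05, 0.2], [0, 0, 0]], [0.2, [0, 0, 0], [0, 0, 0]], [0.2, [0, 0, 0], [0, 0, 0]], [0.2, [0, 0, 0], [0, 0, 0]], [0.2, [0, 0, 0], [0, 0, 0]]]}}

```text
time_s: 12.47
tool_pos: [0.4456, -0.2426, 0.2458]
tool_rot: [179.9, -0.2, -8.1]
force: [0.4, -0.3, -5.6]
grip_width: 0.0375
```

```bash
cat >> h.py <<'E'
def arc(s):
    "shift to collar-on-arc at sink s (m)"
    dr=(.2**2-(.0518-s)**2)**.5-.1932
    d=np.array([-.139,-.990]); p=np.array([.445,-.2403])+d*dr
    go((p[0],p[1],.2278+.0228-s),-8)
    o=env.get_obs(); print("sunk if home %.4f"%(.2506-o["tool_pos"][2]))
E
python3 -c "
from h import *
arc(.01)"
```

```text
t 12.47 pos [ 0.4456 -0.2426  0.2458] rot [ 1.7994e+02 -1.7000e-01 -8.1000e+00] F [ 0.41 -0.26 -5.64] M [0.1  0.12 0.04] w 0.0375
turn [ 0.06 -0.17 -0.1 ]
shift cm after turn [-0.09  0.02  0.52]
shift cm now [-0.09  0.02  0.52]
sunk if home 0.0048
```

>>> {"method": "servo_tool", "body": {"plan": [[0.2, [-0.05, 0.05, 0.3], [0, 0, 0]], [0.2, [0, 0.05, 0.3], [0, 0, 0]], [0.2, [0, 0.05, 0.3], [0, 0, 0]], [0.2, [0, 0.05, 0.3], [0, 0, 0]], [0.2, [0, 0.05, 0.3], [0, 0, 0]], [0.2, [0, 0, 0], [0, 0, 0]], [0.2, [0, 0, 0], [0, 0, 0]], [0.2, [0, 0, 0], [0, 0, 0]], [0.2, [0, 0, 0], [0, 0, 0]]]}}

```text
time_s: 13.22
tool_pos: [0.4452, -0.2458, 0.2299]
tool_rot: [179.9, -0.3, -8.1]
force: [0.0, 0.7, -5.0]
grip_width: 0.0375
```

```bash
python3 -c "
from h import *
arc(.03)"
```

```text
t 13.22 pos [ 0.4452 -0.2458  0.2299] rot [179.9   -0.26  -8.12] F [ 0.02  0.74 -5.04] M [0.12 0.02 0.02] w 0.0375
turn [ 0.1  -0.26 -0.12]
shift cm after turn [-0.09  0.02  0.93]
shift cm now [-0.1   0.02  0.93]
sunk if home 0.0207
```

>>> {"method": "servo_tool", "body": {"plan": [[0.2, [-0.03, 0.04, 0.35], [0, 0, 0]], [0.2, [0, 0.04, 0.35], [0, 0, 0]], [0.2, [0, 0.04, 0.35], [0, 0, 0]], [0.2, [0, 0.03, 0.35], [0, 0, 0]], [0.2, [0, 0.03, 0.35], [0, 0, 0]], [0.2, [0, 0.02, 0.35], [0, 0, 0]], [0.2, [0, 0.02, 0.35], [0, 0, 0]], [0.2, [0, 0, 0], [0, 0, 0]], [0.2, [0, 0, 0], [0, 0, 0]], [0.2, [0, 0, 0], [0, 0, 0]], [0.2, [0, 0, 0], [0, 0, 0]]]}}

```text
time_s: 14.13
tool_pos: [0.4454, -0.2483, 0.2039]
tool_rot: [179.9, -0.4, -8.1]
force: [-0.4, 0.3, -2.6]
grip_width: 0.0375
```

```bash
python3 -c "
from h import *
arc(.06)"
```

```text
t 14.13 pos [ 0.4454 -0.2483  0.2039] rot [179.87  -0.37  -8.1 ] F [-0.36  0.32 -2.64] M [ 0.18  0.07 -0.02] w 0.0375
turn [ 0.13 -0.37 -0.1 ]
shift cm after turn [-0.15 -0.12  1.33]
shift cm now [-0.16 -0.12  1.33]
sunk if home 0.0467
```

>>> {"method": "servo_tool", "body": {"plan": [[0.2, [-0.05, -0.03, 0.3], [0, -0.3, 0]], [0.2, [-0.03, -0.03, 0.3], [0, 0, 0]], [0.2, [0, -0.02, 0.3], [0, 0, 0]], [0.2, [0, 0, 0.3], [0, 0, 0]], [0.2, [0, 0, 0.3], [0, 0, 0]], [0.2, [0, 0, 0.2], [0, 0, 0]], [0.2, [0, 0, 0], [0, 0, 0]], [0.2, [0, 0, 0], [0, 0, 0]], [0.2, [0, 0, 0], [0, 0, 0]], [0.2, [0, 0, 0], [0, 0, 0]], [0.2, [0, 0, 0], [0, 0, 0]], [0.2, [0, 0, 0], [0, 0, 0]]]}}

```text
time_s: 15.13
tool_pos: [0.4457, -0.248, 0.1865]
tool_rot: [179.8, -0.2, -8.1]
force: [-1.2, -0.3, -2.5]
grip_width: 0.0376
```

```bash
python3 -c "
from h import *
arc(.08)"
```

```text
t 15.13 pos [ 0.4457 -0.248   0.1865] rot [179.79  -0.21  -8.11] F [-1.19 -0.34 -2.48] M [ 0.21  0.1  -0.01] w 0.0376
turn [ 0.21 -0.21 -0.11]
shift cm after turn [-0.18 -0.27  1.59]
shift cm now [-0.18 -0.28  1.59]
sunk if home 0.0641
```

```bash
cat >> h.py <<'E'
def avg(n=10):
    F=[]
    for _ in range(n):
        env.read_camera("scene"); o=env.get_obs(); F.append(np.r_[o["force"],o["wrist_torque"],o["tool_pos"]])
    F=np.array(F); print("avg F",F.mean(0).round(4),"sdFz",F[:,2].std().round(2))
E
python3 -c "
from h import *
avg();arc(.08)"
```

```text
avg F [-0.2018  0.2473 -2.1933  0.1501  0.0439  0.0138  0.4457 -0.248   0.1865] sdFz 0.33
t 15.63 pos [ 0.4457 -0.248   0.1865] rot [179.79  -0.2   -8.11] F [ 0.21  1.19 -2.48] M [ 0.18  0.03 -0.03] w 0.0375
turn [ 0.21 -0.2  -0.11]
shift cm after turn [-0.18 -0.27  1.59]
shift cm now [-0.18 -0.28  1.58]
sunk if home 0.0641
```

>>> {"method": "servo_tool", "body": {"plan": [[0.2, [-0.05, -0.03, 0.3], [0.2, 0, 0]], [0.2, [-0.03, -0.03, 0.3], [0, 0, 0]], [0.2, [-0.02, -0.04, 0.3], [0, 0, 0]], [0.2, [0, -0.04, 0.3], [0, 0, 0]], [0.2, [0, -0.04, 0.3], [0, 0, 0]], [0.2, [0, 0, 0.2], [0, 0, 0]], [0.2, [0, 0, 0], [0, 0, 0]], [0.2, [0, 0, 0], [0, 0, 0]], [0.2, [0, 0, 0], [0, 0, 0]], [0.2, [0, 0, 0], [0, 0, 0]], [0.2, [0, 0, 0], [0, 0, 0]], [0.2, [0, 0, 0], [0, 0, 0]]]}}

```text
time_s: 16.63
tool_pos: [0.4457, -0.2462, 0.1684]
tool_rot: [180.0, -0.3, -8.1]
force: [-0.8, 0.4, -1.2]
grip_width: 0.0377
```

```bash
python3 -c "
from h import *
avg();arc(.095)"
```

```text
avg F [-0.3311  0.279  -1.4108  0.1586  0.0853  0.017   0.4457 -0.2462  0.1684] sdFz 0.39
t 17.13 pos [ 0.4457 -0.2462  0.1683] rot [179.98  -0.31  -8.1 ] F [-0.52  0.4  -1.24] M [0.18 0.08 0.05] w 0.0371
turn [ 0.02 -0.31 -0.1 ]
shift cm after turn [-0.15 -0.36  1.27]
shift cm now [-0.16 -0.36  1.27]
sunk if home 0.0823
```

>>> {"method": "servo_tool", "body": {"plan": [[0.2, [-0.03, -0.06, 0.25], [0, -0.2, 0]], [0.2, [-0.02, -0.06, 0.25], [0, 0, 0]], [0.2, [0, -0.06, 0.25], [0, 0, 0]], [0.2, [0, -0.03, 0.2], [0, 0, 0]], [0.2, [0, 0, 0], [0, 0, 0]], [0.2, [0, 0, 0], [0, 0, 0]], [0.2, [0, 0, 0], [0, 0, 0]], [0.2, [0, 0, 0], [0, 0, 0]], [0.2, [0, 0, 0], [0, 0, 0]], [0.2, [0, 0, 0], [0, 0, 0]]]}}

```text
time_s: 17.97
tool_pos: [0.446, -0.2444, 0.1583]
tool_rot: [179.9, -0.2, -8.1]
force: [0.2, -0.0, -0.8]
grip_width: 0.0372
```

```bash
python3 -c "
from h import *
avg();arc(.1)"
```

```text
avg F [-0.3479 -0.514  -0.4627  0.11    0.0653  0.0043  0.446  -0.2444  0.1582] sdFz 0.28
t 18.47 pos [ 0.446  -0.2444  0.1582] rot [ 1.7993e+02 -1.6000e-01 -8.1200e+00] F [-0.4  -0.35 -0.33] M [ 0.1   0.07 -0.05] w 0.0374
turn [ 0.07 -0.16 -0.12]
shift cm after turn [-0.16 -0.3   0.76]
shift cm now [-0.16 -0.3   0.76]
sunk if home 0.0924
```

>>> {"method": "servo_tool", "body": {"plan": [[0.2, [-0.02, -0.06, 0.2], [0, 0, 0]], [0.2, [0, -0.06, 0.2], [0, 0, 0]], [0.2, [0, -0.03, 0.15], [0, 0, 0]], [0.2, [0, 0, 0], [0, 0, 0]], [0.2, [0, 0, 0], [0, 0, 0]], [0.2, [0, 0, 0], [0, 0, 0]], [0.2, [0, 0, 0], [0, 0, 0]], [0.2, [0, 0, 0], [0, 0, 0]], [0.2, [0, 0, 0], [0, 0, 0]], [0.2, [0, 0, 0], [0, 0, 0]]]}}

```text
time_s: 19.3
tool_pos: [0.4463, -0.2431, 0.1524]
tool_rot: [179.9, -0.2, -8.1]
force: [0.2, -0.3, -0.0]
grip_width: 0.0373
```

Run:
```python
from m import *
avg(20);arc(.1)
s=cam("scene")
o=cv2.resize(s[0]["image"][120:270,140:260],(480,600),interpolation=cv2.INTER_CUBIC)
cv2.imwrite("pics/p8.png",o)
```

```text
avg F [-0.3226 -0.8318 -0.3929  0.0845  0.0533  0.0125  0.4463 -0.2431  0.1524] sdFz 0.58
t 20.3 pos [ 0.4464 -0.2431  0.1524] rot [179.89  -0.21  -8.12] F [-0.33 -1.09  0.08] M [ 0.08  0.02 -0.  ] w 0.0374
turn [ 0.11 -0.21 -0.12]
shift cm after turn [-0.17 -0.17  0.18]
shift cm now [-0.17 -0.17  0.18]
sunk if home 0.0982
```

View pics/p8.png

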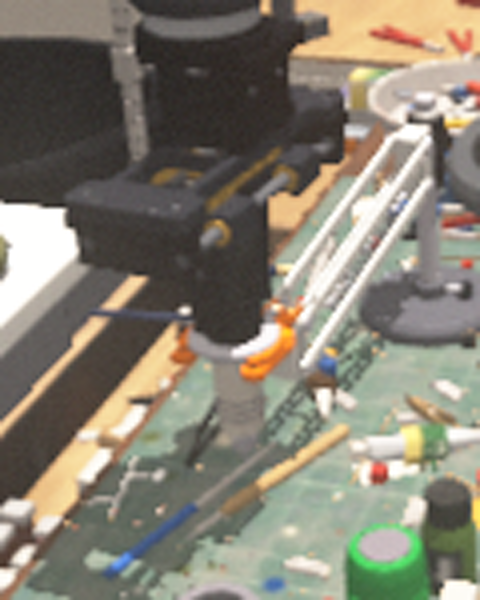

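>>> {"method": "servo_tool", "body": {"plan": [[0.2, [0, 0.02, 0.15], [0, 0, 0]], [0.2, [0, 0.02, 0.1], [0, 0, 0]], [0.2, [0, 0, 0], [0, 0, 0]], [0.2, [0, 0, 0], [0, 0, 0]], [0.2, [0, 0, 0], [0, 0, 0]], [0.2, [0, 0, 0], [0, 0, 0]], [0.2, [0, 0, 0], [0, 0, 0]], [0.2, [0, 0, 0], [0, 0, 0]], [0.2, [0, 0, 0], [0, 0, 0]], [0.2, [0, 0, 0], [0, 0, 0]], [0.2, [0, 0, 0], [0, 0, 0]], [0.2, [0, 0, 0], [0, 0, 0]], [0.2, [0, 0, 0], [0, 0, 0]]]}}

```text
time_s: 21.43
tool_pos: [0.4467, -0.2426, 0.1498]
tool_rot: [180.0, -0.2, -8.1]
force: [-0.5, -0.3, -0.6]
grip_width: 0.0377
```

```bash
python3 -c "
from h import *
avg(20);arc(.1)"
```

```text
avg F [ 0.0876  0.1216  0.1284  0.2323  0.0292  0.0122  0.4467 -0.2426  0.1498] sdFz 0.41
t 22.43 pos [ 0.4467 -0.2426  0.1497] rot [179.96  -0.22  -8.09] F [ 0.18 -0.63  0.07] M [0.26 0.06 0.04] w 0.0374
turn [ 0.04 -0.22 -0.09]
shift cm after turn [-0.2  -0.11 -0.09]
shift cm now [-0.2  -0.11 -0.09]
sunk if home 0.1009
```

>>> {"method": "servo_tool", "body": {"plan": [[0.2, [0, 0, 0], [0, 0, 0]], [0.2, [0, 0, 0], [0, 0, 0]], [0.2, [0, 0, 0], [0, 0, 0]], [0.2, [0, 0, 0], [0, 0, 0]], [0.2, [0, 0, 0], [0, 0, 0]], [0.2, [0, 0, 0], [0, 0, 0]]], "force": 3}}

```text
time_s: 22.93
tool_pos: [0.4467, -0.2427, 0.1498]
tool_rot: [180.0, -0.2, -8.1]
force: [0.1, -0.3, -0.1]
grip_width: 0.0382
```

```bash
python3 -c "
from h import *
avg(10);arc(.1)"
```

```text
avg F [-0.189   0.2273 -0.0477  0.218   0.0251  0.0164  0.4467 -0.2427  0.1498] sdFz 0.35
t 23.43 pos [ 0.4467 -0.2427  0.1498] rot [179.96  -0.23  -8.09] F [ 0.24  0.27 -0.03] M [0.26 0.04 0.01] w 0.038
turn [ 0.04 -0.23 -0.09]
shift cm after turn [-0.2  -0.13 -0.08]
shift cm now [-0.2  -0.13 -0.08]
sunk if home 0.1008
```

Balanced. I'll open in small steps.

>>> {"method": "servo_tool", "body": {"plan": [[0.45, [0, 0, 0], [0, 0, 0]], [0.47, [0, 0, 0], [0, 0, 0]], [0.49, [0, 0, 0], [0, 0, 0]], [0.51, [0, 0, 0], [0, 0, 0]], [0.54, [0, 0, 0], [0, 0, 0]], [0.57, [0, 0, 0], [0, 0, 0]], [0.6, [0, 0, 0], [0, 0, 0]], [0.65, [0, 0, 0], [0, 0, 0]], [0.7, [0, 0, 0], [0, 0, 0]], [0.8, [0, 0, 0], [0, 0, 0]], [0.9, [0, 0, 0], [0, 0, 0]], [0.9, [0, 0, 0], [0, 0, 0]], [0.9, [0, 0, 0], [0, 0, 0]], [0.9, [0, 0, 0], [0, 0, 0]]]}}

```text
time_s: 24.6
tool_pos: [0.4469, -0.2432, 0.15]
tool_rot: [179.9, -0.3, -8.1]
force: [-0.2, -0.5, -0.1]
grip_width: 0.0776
```

Run:
```python
from m import *
avg(5);arc(.1)
s=cam("scene")
o=cv2.resize(s[0]["image"][120:270,140:260],(480,600),interpolation=cv2.INTER_CUBIC)
cv2.imwrite("pics/p9.png",o)
```

```text
avg F [-0.0682  0.1396  0.0202  0.0104  0.0177  0.0057  0.4469 -0.2433  0.15  ] sdFz 0.31
t 24.85 pos [ 0.4469 -0.2433  0.15  ] rot [179.89  -0.27  -8.09] F [-0.65 -0.45 -0.34] M [0.   0.02 0.01] w 0.0783
turn [ 0.11 -0.27 -0.09]
shift cm after turn [-0.23 -0.18 -0.06]
shift cm now [-0.23 -0.18 -0.06]
sunk if home 0.1006
```

View pics/p9.png

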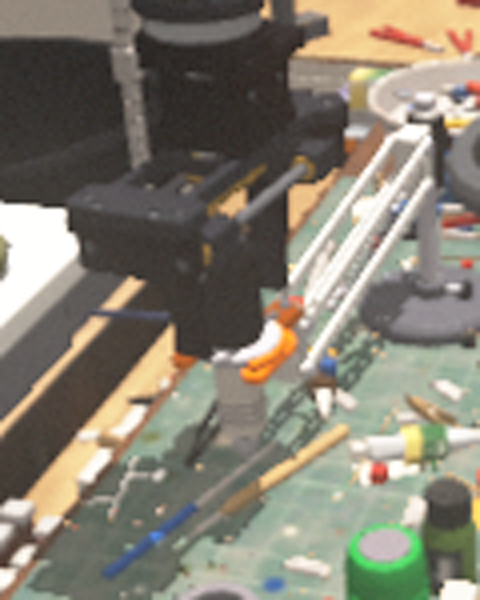

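>>> {"method": "servo_tool", "body": {"plan": [[0.9, [0, 0, -0.4], [0, 0, 0]], [0.9, [0, 0, -0.8], [0, 0, 0]], [0.9, [0, 0, -1], [0, 0, 0]], [0.9, [0, 0, -1], [0, 0, 0]], [0.9, [0, 0, -1], [0, 0, 0]], [0.9, [0, 0, -1], [0, 0, 0]], [0.9, [0, 0, -1], [0, 0, 0]], [0.9, [0, 0, -1], [0, 0, 0]], [0.9, [0, 0, -1], [0, 0, 0]], [0.9, [0, 0, -1], [0, 0, 0]], [0.9, [0, 0, -1], [0, 0, 0]], [0.9, [0, 0, -1], [0, 0, 0]], [0.9, [0, 0, -0.5], [0, 0, 0]], [0.9, [0, 0, 0], [0, 0, 0]], [0.9, [0, 0, 0], [0, 0, 0]], [0.9, [0, 0, 0], [0, 0, 0]], [0.9, [0, 0, 0], [0, 0, 0]]]}}

```text
time_s: 26.32
tool_pos: [0.447, -0.2431, 0.2823]
tool_rot: [179.8, -0.5, -8.1]
force: [-0.5, -0.4, -0.3]
grip_width: 0.0778
```

Run:
```python
from m import *
s=cam("scene"); a=s[0]["image"]; avg(15); b=cam("scene")[0]["image"]
print("max diff region",np.abs(cv2.GaussianBlur(a,(5,5),0).astype(int)-cv2.GaussianBlur(b,(5,5),0))[150:260,170:230].max())
o=np.hstack([cv2.resize(b[120:270,140:260],(480,600),interpolation=cv2.INTER_CUBIC)])
cv2.imwrite("pics/p10.png",o)
s0=np.load("scene0.npy"); d=np.abs(s0.astype(int)-b).max(2); print("bottle area diff frac",(d[185:310,245:350]>40).mean())
print(env.get_obs()["force"],env.get_obs()["tool_pos"],env.get_obs()["time_s"])
```

```text
avg F [ 0.0468  0.1314 -0.0682  0.0333  0.0276  0.0032  0.4471 -0.2432  0.2826] sdFz 0.45
max diff region 23
bottle area diff frac 0.0
[ 0.65115975 -0.72583747  0.34945995] [ 0.44721969 -0.24323227  0.28283771] 27.1667
```

View pics/p10.png

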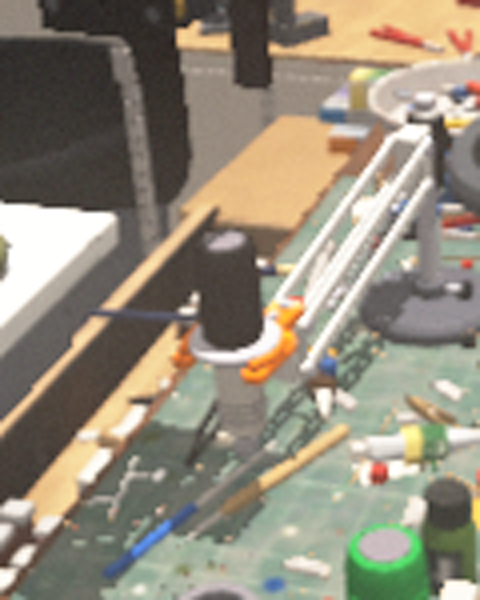

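```bash
python3 -c "
from h import *
print(env.sign_off())"
```

```text
the job is handed in; nothing more can be done
None
```

The drill now hangs in the fork, released, and I handed the job in at about 27 s of the 61 s allowed. The sign-off gives no verdict.

**What I did:** I took the black and white drill (not the green look-alike) out of its rest; it felt like about 8 N. I slid the barrel into the fork slot and lowered the collar into the recess. I then followed the arm's arc down about 100 mm, until the force left on the gripper averaged 0.0 to 0.1 N. After that I cut the grip to 3 N, opened the fingers in small steps and rose straight up.

**Last checks:**
- **Drill:** the final picture shows it upright with its collar in the recess.
- **Arm:** two pictures about 0.75 s apart differ only slightly around the drill and fork (at most 23 grey levels), so it looks at rest.
- **Bottles:** the scene image shows no change in the bottle area since the start.
- **Robot:** the gripper is about 8 cm above the drill and its force reads zero on average.

**Not confirmed:**
- **Sideways and radial offset:** my estimate of collar against fork differed by about 2 mm at the end. That is within the camera calibration and the play in the recess.
- **Joint readings:** I had no direct reading of the lift joint or of the contact forces, so the sink is worked out from the tool height.

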